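# Bolt the stain remover into its lock-up stall

### The job

Take the red bottle out of the crate of laundry products and stand it upright in the bay of the plywood lock-up stall, setting it down rather than dropping it. Only then slide the stall's bolt across in front of it, fully home into its keeper, and leave it so. Leave the other three products standing where they are in the crate.

Things in the scene. Friction and masses are not known exactly. Their poses are not given: they have to be found in the camera images.
- red_bottle: Loose round bottle, red, white paper band, white cap, 165 mm tall, 0.3 to 0.52 kg. Origin at the centre of its underside, z up its axis. Body 64 mm across up to 105 mm, cone shoulder to 125 mm, then a straight round cap 34 mm across from 125 to 165 mm: grip it there from above. Starts upright in one quarter of the crate.
- red_cap (a point): Point on the red bottle's axis 150 mm above its underside, 15 mm below the top of its cap; axes as the bottle's.
- blue_bottle: Bystander: blue bottle, white cap, 155 mm tall, 68 mm across (cap 34 mm). Origin under its centre.
- white_bottle: Bystander: white bottle with green band and green cap, 160 mm tall, 66 mm across (cap 32 mm). Origin under its centre.
- yellow_jar: Bystander: yellow jar with black lid, 120 mm tall, 72 mm across (lid 52 mm). Origin under its centre.
- crate: Fixed open grey plastic crate, 230 x 230 mm, 70 mm high, walls and floor 6 mm thick; stands left or right of the stall. Origin under its centre, x and y along its sides. The four products stand in its four quarters, about 52 mm from its centre along x and along y (within 7 mm), so neighbours are about 104 mm apart.
- stall: Fixed plywood stall; base board x -75 to 50, y -170 to 150 mm, 10 mm thick. Origin on the counter, z up, y along the bolt's travel towards the keeper; the open mouth faces -x. Bay at the +y end: inside y 33 to 117, back wall at x = 40, open above and to -x, 8 mm walls with tops 80 mm up. The bolt runs along y across the mouth at x = -55, 60 mm up.
- bay (a point): Where the red bottle's underside centre belongs: in the bay's floor, at stall (0, 75, 10) mm, 10 mm above the counter; axes as the stall's. The bottle has about 10 mm of play to either side and 8 mm to the back; standing here it clears the bolt by about 16 mm.
- bolt_knob (a point): Middle of the bolt's upright round black knob, 109 mm above the counter: 20 mm across, from 86 to 132 mm up, on a 10 mm stem. Moves with the bolt; axes as the stall's; slide it along +y to lock. Stall y = -125 mm when drawn, -5 mm when home. Nothing near its path is higher than 80 mm but the bottle in the bay.
- keeper (a point): Mouth of the keeper, the steel staple past the bay's far (+y) wall, at stall (-55, 126, 60) mm; axes as the stall's.
- bolt (a joint): Travel of the bolt (dark steel rod 14 mm thick, 185 mm long, leading end 145.5 mm ahead of the knob) in m: 0 fully drawn, 0.12 fully home in the keeper (hard stop). Starts between 0 and 0.035, about 2.5 N of friction, stays where it is left.

How it is judged (in metres and radians):
On the way, in this order (a step that is already met when the one before it is completed fails the run):
1. the red bottle stands upright on the bay's floor while the bolt is still drawn (travel under 0.045 m) (horizontal distance between red_bottle and bay below 0.024 m and z of red_bottle in the frame of bay between -0.006 and 0.006 m and angle between red_bottle's own z axis and vertical below 0.08 rad and value of joint bolt below 0.045 m), for 0.2 s.
2. the bolt is slid home into its keeper (travel over 0.114 of 0.12 m) with the bottle standing behind it (horizontal distance between red_bottle and bay below 0.024 m and z of red_bottle in the frame of bay between -0.006 and 0.006 m and angle between red_bottle's own z axis and vertical below 0.08 rad and value of joint bolt above 0.114 m), for 0.2 s.
At the end, for the whole second after the job is handed in: The red bottle stands upright (within 0.08 rad) and at rest on the bay's floor, within 24 mm of the bay point and 6 mm of its height; the bolt is home, over 114 of its 120 mm; the other three products stand upright (within 0.15 rad) within 40 mm of where they were (all of step 2 and linear speed of red_bottle below 0.02 m/s and angle between each of blue_bottle, white_bottle, yellow_jar's own z axis and vertical below 0.15 rad and distance of each of blue_bottle, white_bottle, yellow_jar from where it was at the start of the episode below 0.04 m); the robot touches nothing.
It fails at once if the red bottle is dropped: falls freely faster than 0.6 m/s (about 20 mm) (contact force between red_bottle and the fingers below 0.05 N and linear speed of red_bottle above 0.6 m/s).
It fails at once if the blue bottle is tipped over (beyond 0.5 rad) or lifted out of the crate (angle between blue_bottle's own z axis and vertical above 0.5 rad or height (world z) of blue_bottle above 0.06 m).
It fails at once if the white bottle is tipped over (beyond 0.5 rad) or lifted out of the crate (angle between white_bottle's own z axis and vertical above 0.5 rad or height (world z) of white_bottle above 0.06 m).
It fails at once if the yellow jar is tipped over (beyond 0.5 rad) or lifted out of the crate (angle between yellow_jar's own z axis and vertical above 0.5 rad or height (world z) of yellow_jar above 0.06 m).
It also fails if it takes over 51 s, if anything falls off the work surface, if the arm or the gripper's body presses on something with over 40 N, if the wrist force passes 120 N, or if a joint passes its speed limit or range.

### The arm

A 6-joint arm with a two-finger parallel gripper is mounted at the origin on the work surface. World frame = base frame: x ahead of the robot, y to its left, z up, the work surface at z = 0. Lengths are in m, angles in degrees, forces in N, time in s.
With the tool pointing down it reaches from about 0.375 to 0.9 m from the base axis. Payload 3.1 kg.
Tool frame: the origin (TCP) lies at the very end of the fingers, on their centre line; the grasp point (between the pads) lies 19 mm behind it; z points along the fingers, y is the line along which they close (so a half turn about z gives the same grasp; the last joint's range is limited). The gripper opens to 87 mm and grips with 3 to 60 N. Pads are 19 mm wide; open, the fingers measure 117 mm over their backs; the gripper's body (75 mm by 190 mm) begins 51 mm behind the grasp point.
Start: joints at [54.059, 30.224, 82.088, -0, 67.689, -10.227], TCP at [0.271, 0.563, 0.223] pointing down, gripper open.
Joint ranges: [-176.69, 176.69], [-43.24, 126.21], [12.49, 139.97], [-82, 262], [0, 151.66], [-163.58, 163.58]. Speed limits (degrees/s): [159.86, 159.86, 180, 180, 180, 180].

### API

Orientations are given as a 3x3 rotation matrix whose columns are the frame's x, y, z axes.
In Python, from rig import readout, cams, bot gives the robot as it stands.
- The arm moves only by the shell command python3 -m inch 'ROWS'. ROWS is JSON, a list of rows, each a list of 5 numbers: the shift along the world's x, y, z in cm, then the turn about the world's z in degrees, then the finger opening in cm, from 0 to 8.7. In form: [[dx, dy, dz, twist, fingers], ...]. A call has 1 to 10 rows; each row is the pose to reach, as a shift and turn from the pose commanded when the call began; what a row does not reach only later rows make up. A row lasts 1/12 s, in which the tool goes at most 41.7 mm and 7.16 degrees, less where a joint would pass 70% of its speed; a pose out of reach is approached as far as the arm can. A call with a gripper value outside its range is refused whole. The fingers move at their own pace and stop on an object; the grip force is fixed at half the most. Time passes only in rows, so rows that repeat a pose let the fingers close. It gives the time, the measured TCP pose, the force, the opening and the grip force at its end, in the units of the state.
- readout.read_state(): the state, without advancing time (a new reading comes with each control period).
- cams.capture(name): name is "scene" or "top"; returns a dict with "image" (384x512x3 uint8, blue, green, red), "intrinsics" (3x3 intrinsics, pixels), "k1" (the pictures are not rectified: a ray, as slopes to the right and down, at radius r is drawn at 1 + k1 r^2 times it, then the intrinsics apply), "xyz" and "rotation" of the camera in the world. Camera axes: x right, y down, z forward; pixel columns grow to the right and rows downward; lengths in m; the calibration is good to about 2 mm. A picture is of the moment at which its call begins. There is no depth.
- bot.hand_in(): hands the job in; it is judged then, once.
The state is a dict: "time_s": time; "joint_positions": joint angles; "qvel": joint speeds; "tau": joint torques, N m; "position": TCP position; "tcp_rot": TCP orientation; "force": force on the tool from outside, world axes, zero at the start; "moment": the same for the moment, N m; "opening": opening from 0.0 (shut) to 1.0 (fully open); "grasp_force": force on a finger pad.
Only numpy, scipy, OpenCV 4.12 (cv2) and the standard library are available. Lean on these libraries where they do the work, as an engineer would, in place of code of your own. Each camera call takes 0.05 s, during which the arm holds its last target. There are 200 camera calls.

## Working session

There is one attempt and no reset: what is moved stays moved. The work goes in short steps, Python scripts to look and compute and a shell command to move; the robot and the scene stay as the last step left them, time stands still between calls to the robot, and variables do not carry over. Pictures are saved under pics/ and viewed, at most 10 in all, crops included, and the job is handed in when it is done.

```bash
mkdir -p pics
cat > h.py <<'E'
import numpy as np, cv2
from rig import readout, cams, bot
def cap(n,f=None):
    c=cams.capture(n)
    if f: cv2.imwrite(f,c['image'])
    return c
def ray(c,u,v):
    K=np.array(c['intrinsics']);k=c['k1']
    K=K.astype(float)
    p=cv2.undistortPoints(np.array([[[u,v]]],float),K,np.array([k,0,0,0,0],float))[0,0]
    d=np.array(c['rotation'])@np.array([p[0],p[1],1.]);return np.array(c['xyz']),d/np.linalg.norm(d)
def onz(c,u,v,z):
    o,d=ray(c,u,v);return o+d*(z-o[2])/d[2]
def tri(a,b):
    (o1,d1),(o2,d2)=a,b
    t=np.linalg.lstsq(np.stack([d1,-d2],1),o2-o1,rcond=None)[0]
    p,q=o1+t[0]*d1,o2+t[1]*d2
    return (p+q)/2,np.linalg.norm(p-q)
def proj(c,P):
    R=np.array(c['rotation']);p=R.T@(np.array(P)-np.array(c['xyz']));s=p[:2]/p[2];s=s*(1+c['k1']*(s@s))
    K=np.array(c['intrinsics']);return K[0,0]*s[0]+K[0,2],K[1,1]*s[1]+K[1,2]
E
python3 - <<'E'
from h import *
for n in ('scene','top'):
    c=cap(n,f'pics/{n}0.png');print(n,c['xyz'],np.round(c['rotation'],3).tolist(),c['k1'],np.array(c['intrinsics']).tolist())
s=readout.read_state();print(s['time_s'],s['position'],s['tcp_rot'],s['opening'])
E
```

```text
scene [ 1.16763492 -0.40650579  0.81701357] [[0.545, 0.567, -0.618], [0.838, -0.386, 0.386], [-0.019, -0.728, -0.685]] -0.16459650395341716 [[460.49825210301685, 0.0, 256.9335347958213], [0.0, 460.49825210301685, 186.50474391347967], [0.0, 0.0, 1.0]]
top [3.11589369e-01 1.78377453e-05 1.49406164e+00] [[-0.013, -0.985, 0.174], [-1.0, 0.013, 0.001], [-0.003, -0.174, -0.985]] -0.1125971779564622 [[492.16546199398573, 0.0, 246.67265721124664], [0.0, 492.16546199398573, 195.2483700739894], [0.0, 0.0, 1.0]]
0.1 [0.27075963 0.56256589 0.22168094] [[-9.00974496e-01  4.33870601e-01 -1.12236574e-03]
 [ 4.33871933e-01  9.00973154e-01 -1.58786675e-03]
 [ 3.22292700e-04 -1.91759044e-03 -9.99998109e-01]] 1.002777466601974
```

View pics/scene0.png

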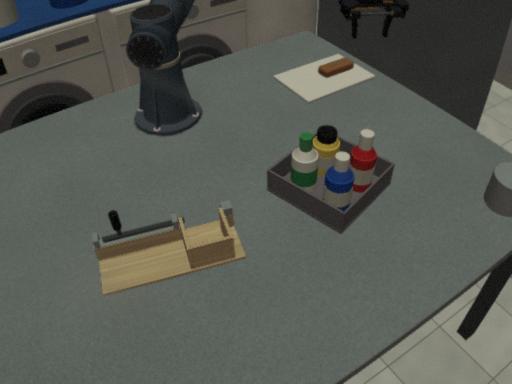

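View pics/top0.png

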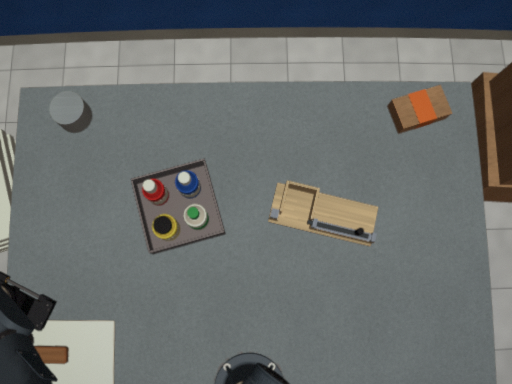

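The top view shows the crate at about (178,206), with the red cap near (150,185), blue (185,178), green (194,210) and black (164,226). The stall runs from (275,215) to (375,220) with its knob near (360,231). I'll zoom in next.

Run:
```python
import cv2
t=cv2.imread('pics/top0.png');s=cv2.imread('pics/scene0.png')
a=cv2.resize(t[170:260,260:390],None,fx=6,fy=6,interpolation=cv2.INTER_CUBIC)
cv2.imwrite('pics/ta.png',a)
b=cv2.resize(s[190:300,85:255],None,fx=4.6,fy=4.6,interpolation=cv2.INTER_CUBIC)
cv2.imwrite('pics/sa.png',b)
a=cv2.resize(t[155:255,125:230],None,fx=6,fy=6,interpolation=cv2.INTER_CUBIC)
cv2.imwrite('pics/tc.png',a)
```

```text
(no output)
```

View pics/ta.png

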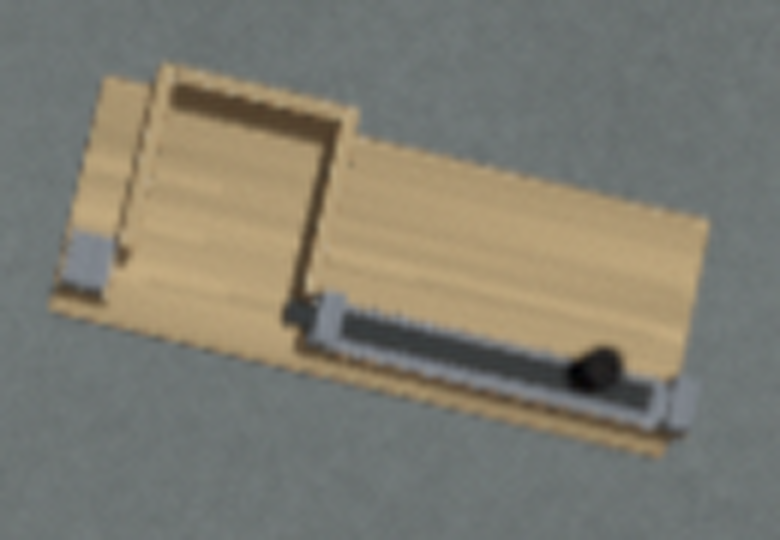

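View pics/sa.png

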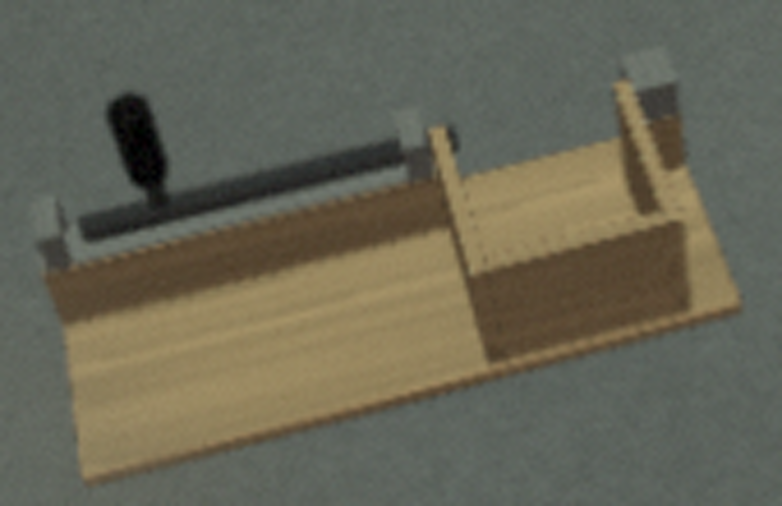

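View pics/tc.png

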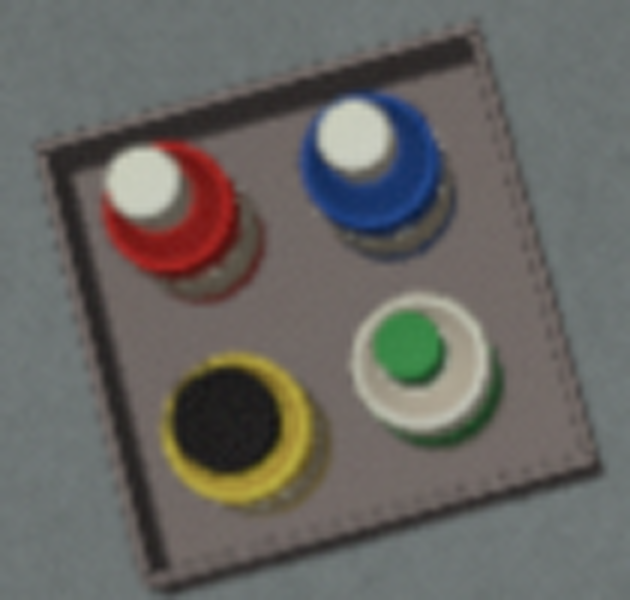

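The crops show the board corners in the top crop at (105,76), (708,218), (662,455) and (52,308), with the knob top at about (595,366). In the crate crop, the cap tops are red (145,183), blue (355,135), green (408,345) and black (227,420).

```bash
cat > m.py <<'E'
from h import *
t=cap('top');s=cap('scene')
T=lambda x,y,ox,oy,f:(ox+(x+.5)/f-.5,oy+(y+.5)/f-.5)
def fit(P,Q):
    P=np.array(P);Q=np.array(Q)[:,:2];p=P-P.mean(0);q=Q-Q.mean(0)
    a=np.arctan2((p[:,0]*q[:,1]-p[:,1]*q[:,0]).sum(),(p*q).sum())
    R=np.array([[np.cos(a),-np.sin(a)],[np.sin(a),np.cos(a)]]);o=Q.mean(0)-R@P.mean(0)
    return a,o,R,Q-(P@R.T+o)
S=[(50,150),(50,-170),(-75,-170),(-75,150)]
Q=[onz(t,*T(x,y,260,170,6),.010) for x,y in [(105,76),(708,218),(662,450),(54,304)]]
a,o,R,r=fit(np.array(S)/1e3,Q);print('stall top',np.degrees(a),o,np.round(r*1e3,1).tolist())
Q2=[onz(s,*T(x,y,85,190,4.6),.010) for x,y in [(740,300),(84,470)]]
a2,o2,R2,r2=fit(np.array(S[:2])/1e3,Q2);print('scene',np.degrees(a2),o2,np.round(r2*1e3,1).tolist())
print('bay',o+R@[0,.075],o2+R2@[0,.075])
# wall-top check: bay outer back corners stall (48,125),(48,25) z .08
for P,(x,y) in zip([(.048,.125),(.048,.025)],[(165,63),(357,108)]):
    print('walltop',np.round((R.T@(onz(t,*T(x,y,260,170,6),.08)[:2]-o)-P)*1e3,1))
for (x,y) in [(645,75),(410,125)]: pass
# knob
k=onz(t,*T(592,364,260,170,6),.132);kk=onz(s,*T(128,98,85,190,4.6),.132)
print('knob top',k,R.T@(k[:2]-o),kk,R2.T@(kk[:2]-o2))
# products
H=dict(red=.171,blue=.161,white=.166,yellow=.126)
C=dict(red=(145,183),blue=(355,135),white=(408,345),yellow=(227,420))
for n in C:print(n,onz(t,*T(*C[n],125,155,6),H[n]))
# scene red cap by mask: white cap above red body
im=s['image'].astype(int);
m=((im.min(2)>150)&(np.indices(im.shape[:2])[1]>355)&(np.indices(im.shape[:2])[1]<380)&(np.indices(im.shape[:2])[0]<160)&(np.indices(im.shape[:2])[0]>120)).astype(np.uint8)
ys,xs=np.nonzero(m);print('capmask',xs.mean(),ys.mean(),xs.min(),xs.max(),ys.min(),ys.max())
u,v=T(145,183,125,155,6)
p=onz(t,u,v,.171);print('proj in scene of top centre',proj(s,p),'mid',proj(s,p-[0,0,.02]))
c=[onz(t,*T(x,y,125,155,6),.07) for x,y in [(45,150),(475,30),(600,465),(155,588)]]
print('crate',np.round(c,3).tolist(),np.mean(c,0), [np.linalg.norm(c[i]-c[i-1]) for i in range(4)])
E
python3 m.py
```

```text
stall top -14.315850882252015 [ 0.52994409 -0.22573638] [[-2.2, -0.4], [-1.2, 1.9], [1.8, 1.3], [1.6, -2.7]]
scene -14.922488855164183 [ 0.52473234 -0.22433484] [[-0.3, -1.2], [0.3, 1.2]]
bay [ 0.54848913 -0.15306533] [ 0.54404575 -0.15186421]
walltop [-1.7 -2.3]
walltop [-1.5  1.3]
knob top [ 0.44892293 -0.30928305  0.132     ] [-0.0578469  -0.10098619] [ 0.4418502  -0.31341567  0.132     ] [-0.05714756 -0.10741973]
red [0.57761382 0.27011228 0.171     ]
blue [0.60084434 0.17476267 0.161     ]
white [0.50175413 0.14901621 0.166     ]
yellow [0.47312943 0.23827104 0.126     ]
capmask 367.1578947368421 133.1578947368421 362 371 131 135
proj in scene of top centre (np.float64(366.7518139999029), np.float64(133.24047000020306)) mid (np.float64(365.60634225558294), np.float64(140.0035797832375))
crate [[0.615, 0.341, 0.07], [0.673, 0.127, 0.07], [0.456, 0.066, 0.07], [0.398, 0.282, 0.07]] [0.53564403 0.20426215 0.07      ] [np.float64(0.22482189500958294), np.float64(0.22146013687548396), np.float64(0.22582143343067604), np.float64(0.22300304526290735)]
```

```bash
python3 -m inch '[[3,-3,0,0,8.7],[6.5,-6,0,0,7],[10,-9.5,0,0,6],[13.5,-13,0,0,6],[17,-16.5,0,0,6],[20.5,-20,0,0,6],[24,-23,0,0,6],[27.5,-26,0,0,6],[30,-28.5,0,0,6],[30.7,-29.3,0,0,6]]'; python3 -m inch '[[0,0,0,0,6],[0,0,0,0,6]]'; python3 -c "
from h import *
s=readout.read_state();print(s['position'],s['joint_positions']);print((np.array([.5776,.2701,.137])-s['position'])*100)"
```

```text
time_s: 1.03
position: [0.5738, 0.2739, 0.2224]
tcp_rot: [[-0.901, 0.434, -0.0], [0.434, 0.901, 0.0], [0.0, -0.0, -1.0]]
force: [0.4, 0.5, 0.2]
opening: 0.697
grasp_force: 0.0
time_s: 1.2
position: [0.5742, 0.2734, 0.222]
tcp_rot: [[-0.899, 0.438, -0.0], [0.438, 0.899, 0.0], [0.0, -0.0, -1.0]]
force: [0.1, -0.6, 0.3]
opening: 0.69
grasp_force: 0.0
[0.5742038  0.27339954 0.22203729] [ 1.54053140e+01  3.11233382e+01  8.04375722e+01  8.43456500e-03
  6.84554651e+01 -4.86230238e+01]
[ 0.33961955 -0.32995364 -8.50372902]
```

```bash
python3 -m inch '[[0.34,-0.33,0,0,6],[0.34,-0.33,-2,0,6],[0.34,-0.33,-4,0,6],[0.34,-0.33,-6,0,6],[0.34,-0.33,-7.5,0,6],[0.34,-0.33,-8.5,0,6],[0.34,-0.33,-8.5,0,6]]'
python3 - <<'E'
from h import *
c=cap('scene');t=cap('top')
a=cv2.resize(c['image'][80:240,250:420],None,fx=3,fy=3);b=cv2.resize(t['image'][140:260,110:240],None,fx=2,fy=2)
o=np.zeros((480,780,3),np.uint8);o[:,:510]=a;o[:240,510:770]=b
cv2.imwrite('pics/g.png',o)
E
```

```text
time_s: 1.78
position: [0.5732, 0.273, 0.1351]
tcp_rot: [[-0.902, 0.432, -0.005], [0.432, 0.902, -0.001], [0.004, -0.003, -1.0]]
force: [-0.2, 0.6, -0.4]
opening: 0.692
grasp_force: 0.0
```

View pics/g.png

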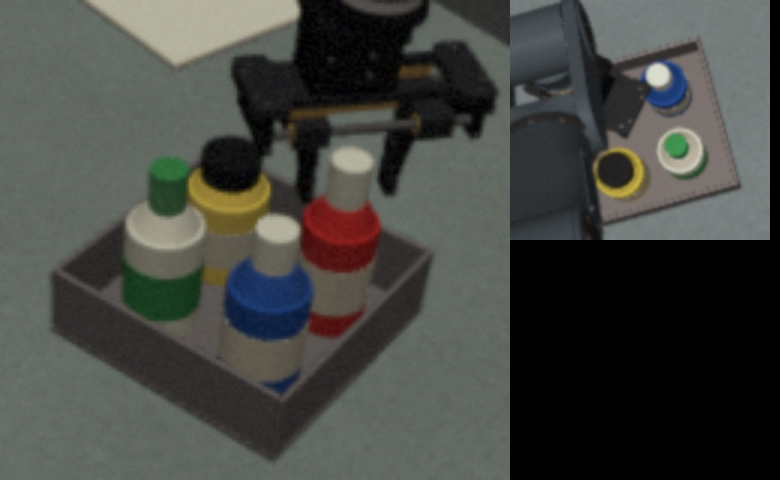

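The fingers at crop (308,190) and (390,190) straddle the red cap at (350,175). I'll check the depth direction by projection.

Run:
```python
from h import *
c=cap('scene')
for i in range(3):
    cap('top');s=readout.read_state();print(s['position'],s['joint_positions'],s['qvel'])
R=np.array(s['tcp_rot'])
for P in (np.array(s['position']),np.array([.5776,.2701,.137])):
  for k in (-.03-.004,0,.034): 
    u,v=proj(c,P+R[:,1]*k); print((u-250)*3,(v-80)*3)
```

```text
[0.57654285 0.27299991 0.13883922] [ 1.53166406e+01  3.67670114e+01  8.45211471e+01  1.65487603e-03
  5.85717374e+01 -4.90153763e+01] [-3.51743538e-01 -4.32673955e-01 -2.32824571e-01 -3.27008234e-02
 -4.59634302e-02 -2.60255297e-04]
[0.57664649 0.27284804 0.13894529] [ 1.53013675e+01  3.67572360e+01  8.45213824e+01  2.50329511e-04
  5.85699209e+01 -4.90153810e+01] [-0.36594132 -0.09325287  0.08398205  0.02855703 -0.06403795 -0.01607708]
[0.5766131  0.2727089  0.13888839] [ 1.52892272e+01  3.67585421e+01  8.45302140e+01  1.94239718e-03
  5.85691485e+01 -4.90138351e+01] [-0.07542287  0.12231723  0.24689065  0.0156745  -0.08205202 -0.06684358]
305.45291860972645 194.0900437204612
346.28303617673146 190.31146672604677
386.60698211114953 186.61135435665494
303.5601052665689 197.73002539907714
344.42428712802825 193.92999156939862
384.7837821422348 190.2073695635649
```

```bash
python3 -m inch '[[0.1,-0.25,-0.1,0,6],[0.1,-0.25,-0.1,0,6],[0.1,-0.25,-0.1,0,4],[0.1,-0.25,-0.1,0,2],[0.1,-0.25,-0.1,0,2],[0.1,-0.25,-0.1,0,2],[0.1,-0.25,-0.1,0,2],[0.1,-0.25,-0.1,0,2]]'; python3 -m inch '[[0,0,0.5,0,2],[0,0,1.5,0,2],[0,0,3,0,2],[0,0,3,0,2],[0,0,3,0,2]]'
```

```text
time_s: 2.75
position: [0.5772, 0.2702, 0.1366]
tcp_rot: [[-0.901, 0.434, 0.001], [0.434, 0.901, 0.001], [-0.0, 0.001, -1.0]]
force: [-0.5, 1.9, -0.2]
opening: 0.381
grasp_force: 30.0
time_s: 3.17
position: [0.5775, 0.2699, 0.1675]
tcp_rot: [[-0.901, 0.434, 0.002], [0.434, 0.901, 0.0], [-0.002, 0.001, -1.0]]
force: [-0.8, -0.0, -4.9]
opening: 0.384
grasp_force: 30.0
```

```bash
python3 -m inch '[[0,0,1.5,0,2],[0,0,4,0,2],[0,0,6.5,0,2],[0,0,9,0,2],[0,0,11.5,0,2],[0,0,14,0,2],[0,0,16,0,2],[0,0,16.5,0,2],[0,0,16.5,0,2]]'; python3 -m inch '[[-0.1,-1,0,-2,2],[-0.3,-3,0,-7,2],[-0.5,-6,0,-13,2],[-0.7,-9,0,-19,2],[-0.9,-12,0,-25,2],[-1.1,-15,0,-31,2],[-1.3,-18,0,-37,2],[-1.5,-21,0,-43,2],[-1.7,-23,0,-48,2],[-1.8,-24,0,-51,2]]';  python3 -m inch '[[-0.1,-1,0,-2,2],[-0.3,-3,0,-7,2],[-0.5,-6,0,-13,2],[-0.7,-9,0,-19,2],[-0.9,-12,0,-24,2],[-1.1,-15,0,-28,2],[-1.2,-17,0,-28,2],[-1.2,-18,0,-28,2],[-1.2,-18,0,-28,2],[-1.2,-18,0,-28,2]]'; python3 -c "
from h import *
s=readout.read_state();print((np.array([.547,-.153,.1416])-s['position'])*100)"
```

```text
time_s: 3.92
position: [0.5774, 0.2699, 0.3326]
tcp_rot: [[-0.901, 0.434, 0.003], [0.434, 0.901, 0.001], [-0.002, 0.002, -1.0]]
force: [0.1, -0.1, -4.1]
opening: 0.38
grasp_force: 30.0
time_s: 4.75
position: [0.5568, 0.0261, 0.3288]
tcp_rot: [[-0.222, 0.975, -0.006], [0.975, 0.222, -0.002], [-0.0, -0.006, -1.0]]
force: [0.6, -0.1, -3.7]
opening: 0.381
grasp_force: 30.0
time_s: 5.58
position: [0.5463, -0.1494, 0.3305]
tcp_rot: [[0.255, 0.967, -0.002], [0.967, -0.255, 0.003], [0.002, -0.003, -1.0]]
force: [0.5, 0.7, -3.8]
opening: 0.383
grasp_force: 30.0
[  0.07006068  -0.35621999 -18.8851808 ]
```

```bash
python3 -m inch '[[0.1,-0.35,-1,0,2],[0.1,-0.35,-3,0,2],[0.1,-0.35,-6,0,2],[0.1,-0.35,-8,0,2],[0.1,-0.35,-9.5,0,2],[0.1,-0.35,-10,0,2],[0.1,-0.35,-10,0,2],[0.1,-0.35,-10,0,2]]'
python3 - <<'E'
from h import *
s=readout.read_state();print((np.array([.547,-.153,.1416])-s['position'])*100)
c=cap('scene');t=cap('top')
a=cv2.resize(c['image'][110:300,85:255],None,fx=3,fy=3);b=cv2.resize(t['image'][160:250,260:390],None,fx=2,fy=2)
o=np.zeros((570,780,3),np.uint8);o[:,:510]=a;o[:180,510:770]=b
cv2.imwrite('pics/p.png',o)
E
```

```text
time_s: 6.25
position: [0.5484, -0.153, 0.2317]
tcp_rot: [[0.253, 0.968, 0.0], [0.968, -0.253, -0.0], [0.0, 0.0, -1.0]]
force: [-0.7, -0.1, -4.0]
opening: 0.383
grasp_force: 30.0
[-1.41311087e-01 -1.90391625e-04 -9.01467641e+00]
```

View pics/p.png

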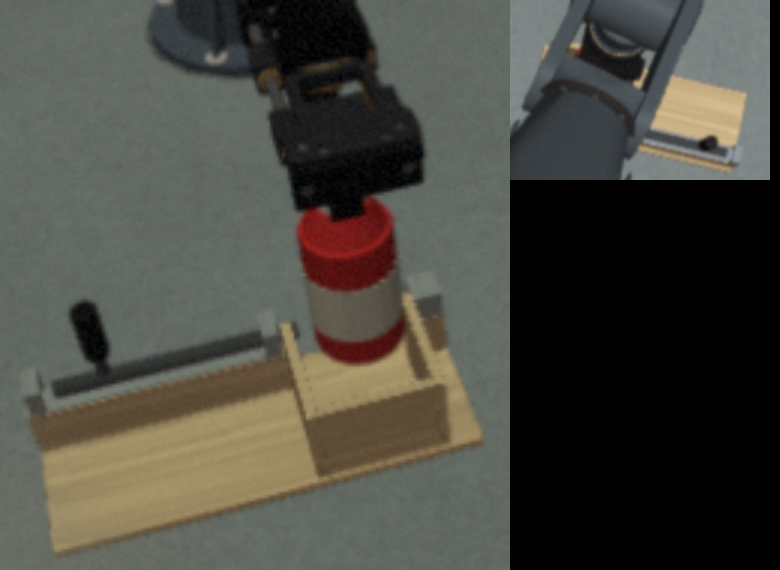

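The bottle hangs upright at about (350,290), between the bay's walls. I'll lower it.

```bash
python3 -m inch '[[-0.15,0,-1,0,2],[-0.15,0,-2.5,0,2],[-0.15,0,-4,0,2],[-0.15,0,-5.5,0,2],[-0.15,0,-7,0,2],[-0.15,0,-8,0,2],[-0.15,0,-8.6,0,2],[-0.15,0,-8.6,0,2],[-0.15,0,-8.6,0,2]]'; python3 -m inch '[[0,0,-0.2,0,2],[0,0,-0.4,0,2],[0,0,-0.4,0,2],[0,0,-0.4,0,2]]'; python3 -c "
from h import *
print(readout.read_state()['position'])"
```

```text
time_s: 7.1
position: [0.5467, -0.1539, 0.1457]
tcp_rot: [[0.254, 0.967, 0.0], [0.967, -0.254, -0.0], [-0.0, 0.0, -1.0]]
force: [0.0, -0.4, -3.5]
opening: 0.383
grasp_force: 30.0
time_s: 7.43
position: [0.5465, -0.1538, 0.1419]
tcp_rot: [[0.254, 0.967, 0.0], [0.967, -0.254, -0.0], [-0.0, 0.001, -1.0]]
force: [-0.8, 0.1, -4.1]
opening: 0.381
grasp_force: 30.0
[ 0.54652587 -0.15378105  0.1418657 ]
```

```bash
python3 -m inch '[[0,0,-0.1,0,2],[0,0,-0.15,0,2],[0,0,-0.2,0,2],[0,0,-0.2,0,2]]'
```

```text
time_s: 7.77
position: [0.547, -0.154, 0.1404]
tcp_rot: [[0.254, 0.967, 0.001], [0.967, -0.254, -0.001], [-0.0, 0.001, -1.0]]
force: [-0.6, -0.2, 2.5]
opening: 0.385
grasp_force: 30.0
```

Contact is confirmed: the force went from -4 to +2.5 N. I'll release and rise.

```bash
python3 -m inch '[[0,0,0,0,4],[0,0,0,0,5],[0,0,0,0,6],[0,0,0,0,6],[0,0,0,0,6],[0,0,1.5,0,6],[0,0,4,0,6],[0,0,7,0,6],[0,0,9,0,6],[0,0,9,0,6]]'; python3 -m inch '[[-1.5,-2,0,0,6],[-4,-5,0,0,6],[-7,-9,0,0,6],[-9.5,-13,0,0,6],[-10,-15.5,0,0,6],[-10,-15.5,0,0,6],[-10,-15.5,0,0,6],[-10,-15.5,0,0,6]]'
python3 - <<'E'
from h import *
s=readout.read_state();print(s['position'])
c=cap('scene');t=cap('top')
a=cv2.resize(c['image'][130:300,85:255],None,fx=3,fy=3);b=cv2.resize(t['image'][160:250,260:390],None,fx=2,fy=2)
o=np.zeros((510,780,3),np.uint8);o[:,:510]=a;o[:180,510:770]=b
cv2.imwrite('pics/q.png',o)
E
```

```text
time_s: 8.6
position: [0.5492, -0.155, 0.2342]
tcp_rot: [[0.254, 0.967, 0.009], [0.967, -0.254, -0.004], [-0.002, 0.01, -1.0]]
force: [1.2, 0.0, -0.6]
opening: 0.689
grasp_force: 0.0
time_s: 9.27
position: [0.446, -0.3081, 0.2287]
tcp_rot: [[0.255, 0.967, -0.001], [0.967, -0.255, 0.002], [0.002, -0.001, -1.0]]
force: [0.1, 0.2, -1.0]
opening: 0.689
grasp_force: 0.0
[ 0.44596033 -0.30810335  0.2287432 ]
```

View pics/q.png

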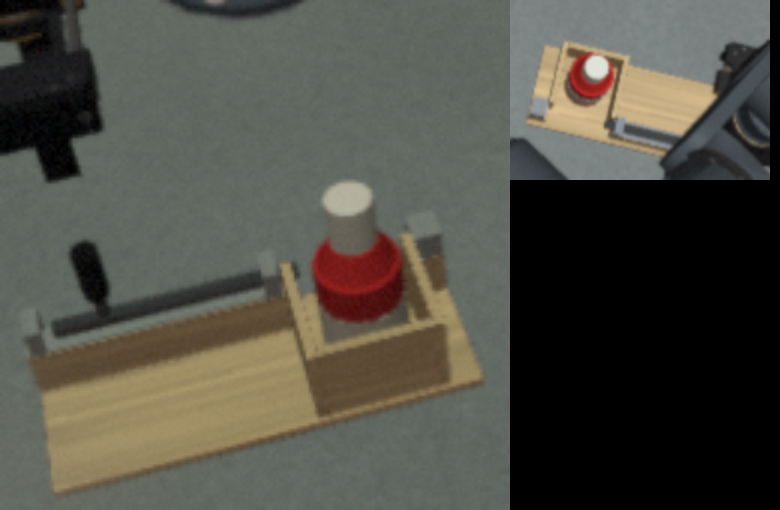

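The bottle stands upright in the bay with its cap at (348,205), and the bolt is still drawn with its knob at (88,270). Next I'll refine the knob position from masks in the starting pictures.

Run:
```python
from h import *
t=cap('top');s=cap('scene')
def mask(f,x0,x1,y0,y1,th):
    im=cv2.imread(f);m=np.zeros(im.shape[:2],np.uint8);m[y0:y1,x0:x1]=(im[y0:y1,x0:x1].max(2)<th)
    n,l,st,ce=cv2.connectedComponentsWithStats(m);i=1+np.argmax(st[1:,4]);print(f,st[i],ce[i]);return ce[i]
us=mask('pics/scene0.png',100,125,205,240,40)
ut=mask('pics/top0.png',345,370,222,240,36)
print('scene z.109',onz(s,*us,.109));print('top z.125',onz(t,*ut,.125))
p=np.array([.4455,-.311,.109])
print(proj(s,p),proj(t,p+[0,0,.016]))
```

```text
pics/scene0.png [109 211  13  29 196] [115.17857143 223.3622449 ]
pics/top0.png [354 229   9   6  31] [357.96774194 232.06451613]
scene z.109 [ 0.45606306 -0.31820854  0.109     ]
top z.125 [ 0.44453694 -0.30982208  0.125     ]
(np.float64(116.58898700513251), np.float64(218.92858638673442)) (np.float64(358.36627086062197), np.float64(231.71513007628573))
```

```bash
python3 -m inch '[[0,-0.4,-1.5,0,6],[0,-0.4,-4,0,6],[0,-0.4,-6.5,0,6],[0,-0.4,-9,0,6],[0,-0.4,-11,0,6],[0,-0.4,-11.7,0,6],[0,-0.4,-11.7,0,6],[0,-0.4,-11.7,0,6]]'; python3 -m inch '[[0,0,0,0,4],[0,0,0,0,2],[0,0,0,0,1],[0,0,0,0,1],[0,0,0,0,1],[0,0,0,0,1],[0,0,0,0,1]]'
```

```text
time_s: 10.13
position: [0.447, -0.3124, 0.1129]
tcp_rot: [[0.253, 0.967, 0.0], [0.967, -0.253, -0.0], [-0.0, 0.0, -1.0]]
force: [-0.1, -0.2, -0.2]
opening: 0.692
grasp_force: 0.0
time_s: 10.72
position: [0.4472, -0.3131, 0.1128]
tcp_rot: [[0.255, 0.967, 0.002], [0.967, -0.255, -0.001], [-0.001, 0.002, -1.0]]
force: [9.1, 0.2, -3.1]
opening: 0.245
grasp_force: 3.9
```

```bash
python3 -m inch '[[0,0,0,0,1],[0,0,0,0,1],[0,0,0,0,1],[0,0,0,0,1]]'
```

```text
time_s: 11.05
position: [0.4479, -0.3134, 0.1128]
tcp_rot: [[0.254, 0.967, 0.003], [0.967, -0.254, -0.002], [-0.001, 0.003, -1.0]]
force: [5.9, -0.5, -0.5]
opening: 0.224
grasp_force: 30.0
```

```bash
python3 -m inch '[[0.3,0.5,0,0,1],[0.5,1.2,0,0,1],[0.75,2.2,0,0,1],[1.0,3.2,0,0,1],[1.25,4.2,0,0,1],[1.5,5.2,0,0,1],[1.77,6.2,0,0,1],[2,7.2,0,0,1],[2.2,7.8,0,0,1],[2.2,7.8,0,0,1]]'; python3 -m inch '[[0,0,0,0,1]]'
```

```text
time_s: 11.88
position: [0.469, -0.2323, 0.1127]
tcp_rot: [[0.253, 0.967, 0.0], [0.967, -0.253, 0.002], [0.002, -0.0, -1.0]]
force: [2.8, 2.1, 3.7]
opening: 0.221
grasp_force: 30.0
time_s: 11.97
position: [0.4688, -0.233, 0.1127]
tcp_rot: [[0.254, 0.967, 0.0], [0.967, -0.254, 0.002], [0.002, -0.0, -1.0]]
force: [2.3, 2.0, 5.5]
opening: 0.217
grasp_force: 30.0
```

```bash
python3 -m inch '[[0.15,0.5,0,0,1],[0.3,1,0,0,1],[0.38,1.4,0,0,1],[0.38,1.4,0,0,1],[0.38,1.4,0,0,1]]'; python3 -m inch '[[0.03,0.1,0,0,1],[0.05,0.2,0,0,1],[0.05,0.2,0,0,1],[0.05,0.2,0,0,1]]'
```

```text
time_s: 12.38
position: [0.472, -0.2205, 0.1127]
tcp_rot: [[0.254, 0.967, -0.0], [0.967, -0.254, 0.001], [0.0, -0.0, -1.0]]
force: [0.2, -0.6, 6.0]
opening: 0.219
grasp_force: 30.0
time_s: 12.72
position: [0.4724, -0.2192, 0.1127]
tcp_rot: [[0.254, 0.967, -0.001], [0.967, -0.254, -0.0], [-0.001, -0.0, -1.0]]
force: [-0.5, -1.5, 6.1]
opening: 0.217
grasp_force: 30.0
```

```bash
for i in 1; do python3 -m inch '[[0.05,0.2,0,0,1],[0.1,0.4,0,0,1],[0.1,0.4,0,0,1],[0.1,0.4,0,0,1]]'; done; python3 -m inch '[[0.05,0.2,0,0,1],[0.1,0.4,0,0,1],[0.1,0.4,0,0,1],[0.1,0.4,0,0,1]]'
```

```text
time_s: 13.05
position: [0.4734, -0.2152, 0.1127]
tcp_rot: [[0.254, 0.967, -0.0], [0.967, -0.254, -0.0], [-0.0, -0.0, -1.0]]
force: [-0.9, -0.8, 5.2]
opening: 0.218
grasp_force: 30.0
time_s: 13.38
position: [0.4737, -0.2141, 0.1127]
tcp_rot: [[0.252, 0.968, -0.002], [0.968, -0.252, -0.005], [-0.006, -0.0, -1.0]]
force: [-4.8, -9.9, 3.9]
opening: 0.218
grasp_force: 30.0
```

```bash
python3 -m inch '[[0.05,0.2,0,0,1],[0.05,0.2,0,0,1],[0.05,0.2,0,0,1]]'
```

```text
time_s: 13.63
position: [0.4738, -0.2141, 0.1127]
tcp_rot: [[0.251, 0.968, -0.003], [0.968, -0.251, -0.009], [-0.009, -0.0, -1.0]]
force: [-8.4, -16.2, 2.6]
opening: 0.22
grasp_force: 30.0
```

The bolt is against its hard stop. I'll ease off, release and rise.

```bash
python3 -m inch '[[-0.08,-0.35,0,0,1],[-0.08,-0.35,0,0,1],[-0.08,-0.35,0,0,4],[-0.08,-0.35,0,0,6],[-0.08,-0.35,0,0,6],[-0.08,-0.35,0,0,6],[-0.08,-0.35,2,0,6],[-0.08,-0.35,5,0,6],[-0.08,-0.35,8,0,6],[-0.08,-0.35,10,0,6]]'; python3 -m inch '[[0,-2,1,0,6],[0,-5,2,0,6],[0,-9,2,0,6],[0,-13,2,0,6],[0,-16,2,0,6],[0,-18,2,0,6],[0,-18,2,0,6],[0,-18,2,0,6],[0,-18,2,0,6],[0,-18,2,0,6]]'
python3 - <<'E'
from h import *
c=cap('scene');t=cap('top')
a=cv2.resize(c['image'][100:300,85:255],None,fx=2.8,fy=2.8);b=cv2.resize(t['image'][150:250,120:390],None,fx=1.1,fy=1.1)
a2=cv2.resize(t['image'][170:250,260:390],None,fx=2.3,fy=2.3)
o=np.zeros((560,780,3),np.uint8);o[:,:476]=a;o[:110,476:476+297]=b;o[120:120+184,476:476+299]=a2
cv2.imwrite('pics/z.png',o)
E
```

```text
time_s: 14.47
position: [0.4748, -0.212, 0.2144]
tcp_rot: [[0.254, 0.967, 0.001], [0.967, -0.254, -0.0], [-0.0, 0.001, -1.0]]
force: [0.0, -0.2, -0.2]
opening: 0.67
grasp_force: 0.0
time_s: 15.3
position: [0.4743, -0.3903, 0.2322]
tcp_rot: [[0.253, 0.968, -0.001], [0.968, -0.253, 0.002], [0.002, -0.001, -1.0]]
force: [-0.9, 1.2, -0.4]
opening: 0.687
grasp_force: 0.0
```

View pics/z.png

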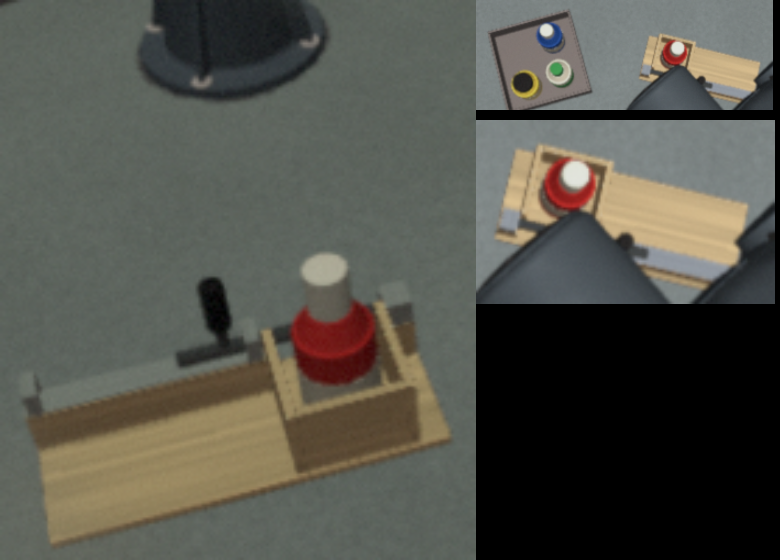

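The bottle is upright at (330,320), the bolt runs across the mouth into the keeper with its knob at (213,305), and the other three products are standing in the crate.

```bash
python3 -c "
from rig import bot
print(bot.hand_in())"
```

```text
the job is handed in; nothing more can be done
None
```

The red bottle stands upright in the stall's bay, the bolt is pushed to its hard stop in the keeper, the other three products are still standing in the crate, and the job is handed in (no verdict was returned).

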